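# Hang up the neck tag and open the safety cap of the cleaner jug

## Task

Take the metal tag off the neck of the jug, hang it by its ring on the sloping peg of the small rack and let go of it. Then push the jug's safety cap down, twist it counter-clockwise while it is down until it comes free, and lift it straight up about 8 cm. Finish while still holding the cap there, upright over the jug's neck; leave the bowl, the screwdriver and the tin alone.

Things in the scene. Friction and masses are not known exactly. Their poses are not given: they have to be found in the camera images.
- jug: White cleaner jug, fixed upright in a low wooden cradle; it cannot move or turn. Origin on the bench under the axis of its neck. Body x -42 to +76 mm, y -45 to +45 mm; flat shoulder at z = 150 mm; loop handle at the back (x 74 to 117 mm), below the shoulder. Cradle 146 x 118 mm, 34 mm high.
- jug_neck (a point): On the neck's axis at the top of the neck, 174.5 mm above the bench, 24.5 mm above the shoulder. While the cap is locked on, the cap's origin lies 15.5 mm below this point. The neck is 27 mm thick with three lugs out to radius 19 mm, hidden under the cap.
- cap: Grey fluted push-and-turn cap, round, 48 mm across, 28 mm high, 35 g. Origin at the centre of its open underside, z up along its axis, x along a small rib on its top (along the jug's x while locked). Locked, its underside is 9 mm and its top 37 mm above the jug's shoulder. Clear of the neck once raised some 25 mm.
- tag: Flat grey metal tag, 5 mm thick, about 60 g: a ring (hole 60 mm, outside 84 mm) with a tab 28 mm wide. Lies flat on the jug's shoulder, ring around cap and neck, tab sticking out beyond the jug's front. Origin at the ring's centre on its underside; tab along -x, x -42 to -100 mm. Centre of mass about 25 mm from the origin towards the tab. Lift it over 40 mm to clear the cap.
- tag_hole (a point): Centre of the tag's ring, in mid thickness.
- tag_grip (a point): Point on the tag's tab, 78 mm from the ring's centre, in mid thickness: clear of the jug, a good place to pinch across the 28 mm width.
- rack: Small fixed peg rack: an upright plywood board 110 mm wide (along y), 18 mm thick and 225 mm high on a 150 x 100 x 14 mm foot (x = -30 to +70 mm). Origin at the foot of the middle of the board's front face on the bench; the front face looks to -x. A straight steel peg 8 mm thick rises from the front face at about 43 degrees towards -x.
- peg_root (a point): Where the peg's axis leaves the board: 155 mm above the bench, on the board's front face.
- peg_mid (a point): Middle of the peg.
- peg_tip (a point): Tip of the peg: 54 mm in front of the board's face, 205 mm above the bench (50 mm above the root).
- bowl: Bystander: blue plastic bowl, 110 mm across, 40 mm high, open upward. Origin at the centre of its underside.
- screwdriver: Bystander: screwdriver lying on the bench, in front of the robot between jug and rack. Origin about at its middle, x along the shaft.
- tin: Bystander: round tin, 70 mm across, 90 mm high. Origin at the centre of its underside.
- cap_top (a point): Centre of the cap's top. A spring pushes the cap up (6 N at rest, 11 N fully down); travel 6.5 mm to a hard stop. It must be 4 mm or more down (5 to 6 is safe) to turn. Held down, turn it counter-clockwise seen from above: free to lift from 40 to 80 degrees of turn (60 is best), stop at about 85. Clockwise is blocked; not pushed down it turns 10 degrees at most.
Not all that is in view belongs to the job. What is shaped like the tag but blue is not meant.

How it is judged:
By the outcome, as a careful person would: the job done as asked, in the order asked, and still so for the second after the job is handed in, while the arm keeps its last pose, push and grip.
It also fails if it takes over 58 s, if anything falls off the work surface, if the arm or the gripper's body presses on something with over 40 N, if the wrist force passes 120 N, or if a joint passes its speed limit or range.

## Robot

A 6-joint arm with a two-finger parallel gripper is mounted at the origin on the work surface. World frame = base frame: x ahead of the robot, y to its left, z up, the work surface at z = 0. Lengths are in mm, angles in rad, forces in N, time in s.
With the tool pointing down it reaches from about 250 to 800 mm from the base axis. Payload 3.9 kg.
Tool frame: the origin (TCP) lies at the very end of the fingers, on their centre line; the grasp point (between the pads) lies 19 mm behind it; z points along the fingers, y is the line along which they close (so a half turn about z gives the same grasp; the last joint's range is limited). The gripper opens to 85 mm and grips with 20 to 120 N. Pads are 22 mm wide; open, the fingers measure 114 mm over their backs; the gripper's body (76 mm by 85 mm) begins 54 mm behind the grasp point. The pads swing forward as they close: fully open they stand 13 mm farther back than shut.
Start: joints at [1.109, 0.26, -0.138, 1.173, 0, 1.571], TCP at [233.913, 470, 231.304] pointing down, gripper open.
Joint ranges: [-2.78, 2.78], [-0.83, 1.72], [-1.28, 1.37], [-1.9, 2.12], [-1.57, 1.48], [-3.14, 3.14]. Speed limits (rad/s): [2.57, 2.57, 3.14, 3.14, 3.14, 3.14].

## Interface

Orientations are given as a 3x3 rotation matrix whose columns are the frame's x, y, z axes.
In Python, from plant import status, optics, workorder gives the robot as it stands.
- The arm moves only by the shell command python3 -m jog 'ROWS' [FORCE]. ROWS is text: rows parted by semicolons, each of 5 numbers parted by spaces: the shift along the tool's x, y, z in units of 20 cm (1.0 is 20 cm), then the turn about the tool's z in units of 30 degrees (1.0 is 30 degrees), then the closure, from -1 (fully open) to 1 (shut). A call has 1 to 10 rows; each row shifts and turns the commanded pose from where the row before left it, along the tool's axes as they then stand; what a row does not reach is not made up. A row lasts 1/12 s, in which the tool goes at most 41.7 mm and 7.16 degrees, less where a joint would pass 70% of its speed; a pose out of reach is approached as far as the arm can. A call with a number of a shift or a turn outside -1 to 1 is refused whole. A call with a gripper value outside its range is refused whole. The fingers move at their own pace and stop on an object; FORCE is the grip in N (left out, the last holds). Time passes only in rows, so rows that do not move let the fingers close. It gives the time, the measured TCP pose, the force, the opening and the grip force at its end, in the units of the state.
- status.read_state(): the state, without advancing time (a new reading comes with each control period).
- optics.grab_frame(name): name is "scene" or "top"; returns a dict with "img" (420x560x3 uint8, blue, green, red), "intrinsics" (3x3 intrinsics, pixels), "rvec" (rotation vector, rad) and "tvec" (3), from world to camera coordinates, as OpenCV has them. Camera axes: x right, y down, z forward; pixel columns grow to the right and rows downward; lengths in mm; the calibration is good to about 2 mm. A picture is of the moment at which its call begins. There is no depth.
- workorder.close_job(): hands the job in; it is judged then, once.
Trained networks look in the newest picture that a camera, given by its name, has taken for a name from the list of things; names that differ only in an ending like _2 or _b are one class to them, and where a whole thing is asked for, a point or a joint stands for the part that bears it (a point fixed in the world has none). Each returns a list of dicts, best first, with "conf" (0 to 1); they miss things now and then, are a little off and sometimes report something else, mostly with a low value. They report only what shows in the picture. A call takes as long as a camera call. They do not tell look-alikes from the thing itself.
- optics.trace(name, camera): "region" (420x560 bool, what is visible of it) and "bbox" ([left, top, right, bottom] in pixels, round what is visible of it).
- optics.spot_point(name, camera): "uv" ([column, row] in pixels: a listed point, or the origin of a listed thing).
The state is a dict: "time_s": time; "joint_pos": joint angles; "dq": joint speeds; "joint_efforts": joint torques, N m; "eef_pos": TCP position; "tcp_rot": TCP orientation; "ft_force": force on the tool from outside, world axes, zero at the start; "wrist_torque": the same for the moment, N m; "finger_gap": opening from 0.0 (shut) to 1.0 (fully open); "grasp_force": force on a finger pad.
Only numpy, scipy, OpenCV 4.12 (cv2) and the standard library are available. Lean on these libraries where they do the work, as an engineer would, in place of code of your own. Each camera call takes 0.05 s, during which the arm holds its last target. There are 200 camera calls.

## Working session

There is one attempt and no reset: what is moved stays moved. The work goes in short steps, Python scripts to look and compute and a shell command to move; the robot and the scene stay as the last step left them, time stands still between calls to the robot, and variables do not carry over. Pictures are saved under pics/ and viewed, at most 10 in all, crops included, and the job is handed in when it is done.

```bash
mkdir -p pics; ls; cat > h.py <<'E'
import numpy as np,cv2
from plant import status,optics,workorder
def cam(n):
    f=optics.grab_frame(n);return f
def P(f):
    R,_=cv2.Rodrigues(np.array(f["rvec"],float));t=np.array(f["tvec"],float).ravel();return np.array(f["intrinsics"],float),R,t
def ray(f,uv):
    K,R,t=P(f);d=R.T@np.linalg.inv(K)@np.array([uv[0],uv[1],1.]);return -R.T@t,d/np.linalg.norm(d)
def atz(f,uv,z):
    c,d=ray(f,uv);return c+d*(z-c[2])/d[2]
def tri(fs,uvs):
    A=np.zeros((3,3));b=np.zeros(3);L=[]
    for f,u in zip(fs,uvs):
        c,d=ray(f,u);M=np.eye(3)-np.outer(d,d);A+=M;b+=M@c;L.append((c,M))
    x=np.linalg.solve(A,b);return x,[np.linalg.norm(M@(x-c)) for c,M in L]
def proj(f,X):
    K,R,t=P(f);return cv2.projectPoints(np.array(X,float).reshape(-1,1,3),R if 0 else np.array(f["rvec"],float),t,K,None)[0].reshape(-1,2)
E
python3 - <<'E'
from h import *
np.set_printoptions(precision=1,suppress=True)
F={n:cam(n) for n in("scene","top")}
for n in F:
    cv2.imwrite(f"pics/{n}0.png",F[n]["img"]);print(n,ray(F[n],(280,210)))
U={}
for k in["jug_neck","cap_top","tag_hole","tag_grip","peg_root","peg_mid","peg_tip","rack","jug","bowl","screwdriver","tin"]:
    for n in F:
        r=optics.spot_point(k,n)
        U[k,n]=r
        print(k,n,[(np.round(x["uv"],1).tolist(),round(x["conf"],2)) for x in r[:3]])
    if U[k,"scene"] and U[k,"top"]:
        print("   ",tri([F["scene"],F["top"]],[U[k,m][0]["uv"] for m in("scene","top")]))
s=status.read_state();print(s)
E
```

```text
pics
scene (array([1407.6, -122.4, 1041.4]), array([-0.7,  0. , -0.7]))
top (array([ 428.3, -110.9, 1347.8]), array([ 0.1, -0. , -1. ]))
jug_neck scene [([241.9, 197.6], 0.95)]
jug_neck top [([316.8, 217.4], 0.84)]
    (array([ 570.6, -209.8,  166.1]), [np.float64(0.5554975220170393), np.float64(0.5554975220170907)])
cap_top scene [([243.2, 193.5], 0.77)]
cap_top top [([313.4, 211.8], 0.87), ([230.8, 139.8], 0.17)]
    (array([ 580.2, -203. ,  189.8]), [np.float64(1.567138288321404), np.float64(1.567138288321402)])
tag_hole scene [([239.9, 199.4], 0.97), ([213.4, 319.2], 0.59), ([246.7, 190.8], 0.57)]
tag_hole top [([316.3, 214.1], 0.92), ([335.8, 135.0], 0.91), ([412.9, 291.7], 0.75)]
    (array([ 577.9, -211.5,  167.4]), [np.float64(2.0276062336605323), np.float64(2.0276062336606233)])
tag_grip scene [([170.5, 208.6], 0.76), ([223.4, 185.8], 0.68), ([379.2, 263.0], 0.62)]
tag_grip top [([322.1, 247.9], 0.95), ([348.1, 305.9], 0.69), ([308.0, 152.6], 0.65)]
    (array([ 524.8, -310.2,   85.4]), [np.float64(84.46574994246131), np.float64(84.4657499424613)])
peg_root scene [([386.6, 2
[... 1308 characters left out ...]
-21.5, -11.9]), [np.float64(4.895260052550598), np.float64(4.895260052550599)])
tin scene [([169.5, 263.8], 0.73)]
tin top [([382.1, 198.3], 0.63)]
    (array([ 636.4, -394.9,   -8. ]), [np.float64(1.7027211759301408), np.float64(1.7027211759301166)])
{'time_s': 1.3, 'joint_pos': array([ 1.1,  0.3, -0.1,  1.2,  0. ,  1.6]), 'dq': array([ 0., -0., -0., -0.,  0.,  0.]), 'joint_efforts': array([ -0. , -40.6,  25.4,   0. ,  -0. ,   0. ]), 'eef_pos': array([233.9, 470. , 231.3]), 'tcp_rot': array([[-0.9,  0.4, -0. ],
       [ 0.4,  0.9, -0. ],
       [ 0. , -0. , -1. ]]), 'ft_force': array([0.1, 0.6, 0.5]), 'wrist_torque': array([0., 0., 0.]), 'grasp_force': 0.0, 'finger_gap': 1.0027383734681221}
```

```bash
ls pics; ls
```

```text
scene0.png
top0.png
h.py
pics
```

View pictures.

View pics/scene0.png

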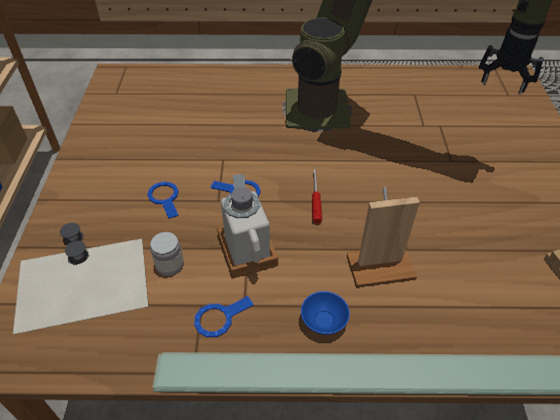

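View pics/top0.png

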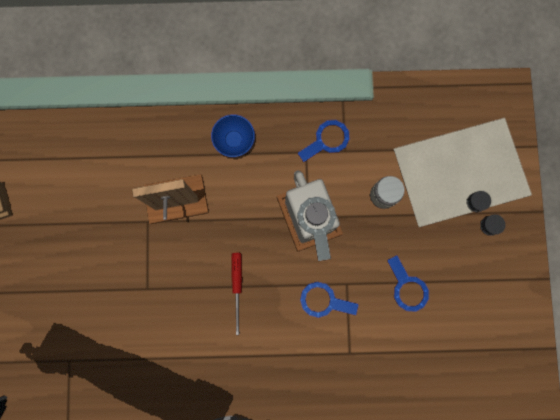

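```bash
python3 - <<'E'
from h import *
t=cv2.imread("pics/top0.png")
a=cv2.resize(t[165:285,250:390],None,fx=4,fy=4,interpolation=cv2.INTER_CUBIC)
cv2.imwrite("pics/crop_top.png",a)
E
```

```text
(no output)
```

View pics/crop_top.png

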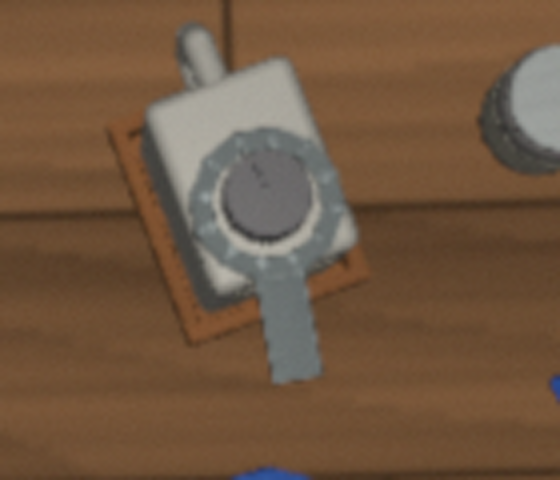

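Scene view: jug with grey ringed tag at (243,200), blue ring tags at (163,195), (245,188) and (213,320), rack with peg at (386,205), bowl (325,315), screwdriver (317,200), tin (167,253). Top view: could be taken for the tag: the blue ones at (333,135), (319,300), (412,293); the grey one is around the cap at (317,215), with its tab at (322,247). The crop confirms this: a grey ring around the cap with a tab at the front, so I choose it.

```bash
cat > fit.py <<'E'
from h import *
from scipy.optimize import minimize
def T(p,X):
    c,s=np.cos(p[2]),np.sin(p[2]);X=np.array(X,float);return np.c_[X[:,0]*c-X[:,1]*s+p[0],X[:,0]*s+X[:,1]*c+p[1],X[:,2]]
def box(x0,x1,y0,y1,z0,z1): return [[x,y,z] for x in(x0,x1) for y in(y0,y1) for z in(z0,z1)]
def disc(r,z,cx=0): a=np.linspace(0,2*np.pi,48);return np.c_[cx+r*np.cos(a),r*np.sin(a),0*a+z].tolist()
S=4
def sil(f,parts,p,holes=()):
    m=np.zeros((420*S,560*S),np.uint8)
    for v,ps in((1,parts),(0,holes)):
        for X in ps:
            h=cv2.convexHull(proj(f,T(p,X)).astype(np.float32));cv2.fillConvexPoly(m,((h*S+S/2)*16).astype(np.int32),v,shift=4)
    return cv2.resize(m*1.0,(560,420),interpolation=cv2.INTER_AREA)
def fit(name,obs,parts,p0,holes=(),occ=None,free=(0,1,2)):
    def cost(q,full=False):
        p=np.array(p0,float);p[list(free)]=q;c=0
        for f,r in obs:
            s=sil(f,parts,p,holes)
            if occ: s=s*(1-sil(f,occ,p0))
            c+=np.abs(s-r).sum()/r.sum()
        return c
    q0=np.array(p0,float)[list(free)];st=np.array([6,6,.12])[list(free)]
    best=None
    for k in range(3):
        r=minimize(cost,q0,method="Nelder-Mead",options=dict(initial_simplex=np.vstack([q0]+[q0+np.eye(len(q0))[i]*st[i]*(-1)**k for i in range(len(q0))]),xatol=.02,fatol=1e-4))
        q0=r.x
    p=np.array(p0,float);p[list(free)]=q0;print(name,np.round(p,3),"cost",round(r.fun,3));return p
a=np.deg2rad(43)
RACK=[box(0,18,-55,55,0,225),box(-30,70,-75,75,0,14)]
PEG=[[x,y,z] for x,z in((0,155),(-54,205)) for y in(-4,4) for x,z in((x-2.7,z-2.9),(x+2.7,z+2.9))]
CAP=[disc(24,159)+disc(24,187)]
TAG=[disc(42,150)+disc(42,155),box(-100,-35,-14,14,150,155)];HOLE=[disc(30,155)]
E
cat > m1.py <<'E'
from fit import *
F={n:cam(n) for n in("scene","top")}
def tr(k,near):
    o=[]
    for n in F:
        for r in optics.trace(k,n):
            b=r["bbox"];c=((b[0]+b[2])/2,(b[1]+b[3])/2)
            if np.hypot(*(np.array(c)-near[n]))<30: o.append((F[n],r["region"].astype(float)));print(k,n,b,round(r["conf"],2),int(r["region"].sum()));break
    return o
cap=tr("cap",dict(scene=(242,197),top=(316,213)))
pc=fit("cap",cap,CAP,[572,-207,0],free=(0,1))
for n in range(len(cap)): fit("cap1",cap[n:n+1],CAP,pc,free=(0,1))
rk=tr("rack",dict(scene=(385,240),top=(170,200)))
pr=fit("rack",rk,RACK+[PEG],[632,124,.1])
for n in range(len(rk)): fit("rack1",rk[n:n+1],RACK+[PEG],pr)
tg=tr("tag",dict(scene=(242,195),top=(318,225)))
for o in tg: fit("tag",[o],TAG,[pc[0],pc[1],.1],HOLE,CAP)
np.set_printoptions(precision=1,suppress=True)
E
python3 m1.py
```

```text
cap scene [229.7, 186.4, 253.9, 209.9] 0.91 422
cap top [304.4, 202.4, 326.9, 225.3] 0.92 433
cap [ 577.525 -208.239    0.   ] cost 0.136
cap1 [ 577.665 -208.784    0.   ] cost 0.045
cap1 [ 577.125 -207.071    0.   ] cost 0.06
rack scene [346.5, 187.1, 419.9, 286.6] 0.79 4620
rack top [132.8, 175.3, 207.9, 222.5] 0.57 2598
rack [6.26316e+02 1.27591e+02 1.70000e-01] cost 0.062
rack1 [6.25468e+02 1.27370e+02 1.73000e-01] cost 0.026
rack1 [6.26665e+02 1.28305e+02 1.69000e-01] cost 0.031
tag scene [212.9, 181.0, 259.8, 194.4] 0.74 240
tag top [298.9, 196.4, 335.5, 255.5] 0.66 860
tag [ 5.55363e+02 -1.94235e+02 -8.30000e-02] cost 2.15
tag [ 5.76708e+02 -2.09531e+02  1.41000e-01] cost 0.132
```

```bash
cat > go.py <<'E'
import sys,numpy as np
from plant import status
s=status.read_state();R=np.array(s["tcp_rot"]);p=np.array(s["eef_pos"])
yaw=np.arctan2(R[1,1],R[0,1])
print("t",round(s["time_s"],2),"tcp",p.round(1),"yaw",round(yaw,4),"tilt z",R[:,2].round(3),"gap mm",round(85*s["finger_gap"],1),"grip",round(s["grasp_force"],1),"F",np.round(s["ft_force"],1),"q",np.round(s["joint_pos"],2))
if len(sys.argv)>1:
    x,y,z,w=map(float,sys.argv[1:5]);print("shift units",(R.T@(np.array([x,y,z])-p)/200).round(4),"turn units (tool z)",round(-np.rad2deg(w-yaw)/30,3))
E
python3 -m jog '0 0 0 -0.19 -1;0 0 0 -0.19 -1;0 0 0 -0.19 -1;0 0 0 -0.19 -1;0 0 0 -0.19 -1;0 0 0 -0.2 -1' 60; python3 go.py 499.5 -220.5 231 1.712
```

```text
time_s: 2.2
eef_pos: [233.9, 470.0, 231.3]
tcp_rot: [[-0.989, -0.145, 0.0], [-0.145, 0.989, 0.0], [-0.0, 0.0, -1.0]]
ft_force: [-0.9, 0.2, 0.3]
finger_gap: 0.999
grasp_force: 0.0
t 2.2 tcp [233.9 470.  231.3] yaw 1.7161 tilt z [ 0.  0. -1.] gap mm 84.9 grip 0.0 F [-0.9  0.2  0.3] q [ 1.11  0.26 -0.14  1.17 -0.    0.96]
shift units [-8.1380e-01 -3.6084e+00  1.5000e-03] turn units (tool z) 0.008
```

```bash
python3 -m jog '-0.043 -0.19 0 0 -0.1;-0.043 -0.19 0 0 -0.1;-0.043 -0.19 0 0 -0.1;-0.043 -0.19 0 0 -0.1;-0.043 -0.19 0 0 -0.1;-0.043 -0.19 0 0 -0.1;-0.043 -0.19 0 0 -0.1;-0.043 -0.19 0 0 -0.1;-0.043 -0.19 0 0 -0.1;-0.043 -0.19 0 0 -0.1' >/dev/null; python3 -m jog '-0.043 -0.19 0 0 -0.1;-0.043 -0.19 0 0 -0.1;-0.043 -0.19 0 0 -0.1;-0.043 -0.19 0 0 -0.1;-0.043 -0.19 0 0 -0.1;-0.043 -0.19 0 0 -0.1;-0.043 -0.19 0 0 -0.1;-0.043 -0.19 0 0 -0.1;-0.03 -0.17 0 0 -0.1;0 0 0 0 -0.1;' >/dev/null;  python3 go.py 499.5 -220.5 133.5 1.712
```

```text
t 3.87 tcp [ 496.  -224.3  230.8] yaw 1.7058 tilt z [ 0.002 -0.004 -1.   ] gap mm 46.8 grip 0.0 F [1.  1.  1.1] q [-0.42  0.29 -0.1   1.18 -0.   -0.56]
shift units [-0.0191  0.0184  0.4866] turn units (tool z) -0.012
```

```bash
python3 -m jog '-0.01 0.01 0.1 0 -0.1;0 0 0.1 0 -0.1;0 0 0.05 0 -0.1;0 0 0 0 -0.1;0 0 0 0 -0.1' >/dev/null;  python3 go.py 499.5 -220.5 133.5 1.712; python3 - <<'E'
from h import *
f=cam("top");g=cam("scene")
a=cv2.resize(f["img"][180:270,265:385],None,fx=4,fy=4,interpolation=3);b=cv2.resize(g["img"][140:230,190:290],None,fx=4,fy=4,interpolation=3)
cv2.imwrite("pics/a1.png",np.hstack([a,b])[:, :800] if 0 else cv2.resize(np.hstack([a,b]),(790,323)))
E
```

```text
t 4.28 tcp [ 494.7 -215.6  181.1] yaw 1.7116 tilt z [-0.001  0.001 -1.   ] gap mm 46.8 grip 0.0 F [ 0.8 -0.   0.9] q [-0.41  0.31 -0.2   1.06  0.   -0.55]
shift units [-0.0206 -0.0276  0.238 ] turn units (tool z) -0.001
```

View pics/a1.png

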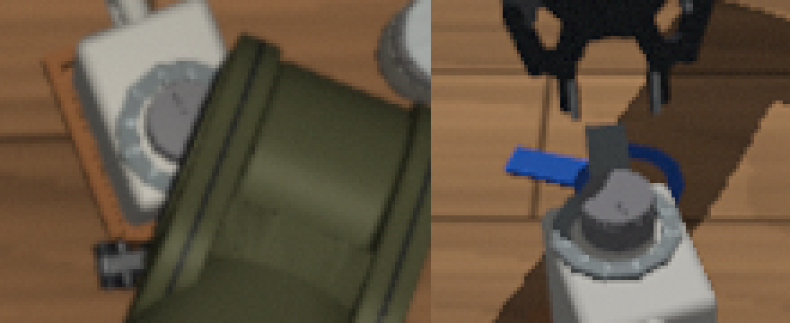

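The close-up shows both finger tips (crop right, about (572,105) and (658,105)) straddling the grey tab at (607,145), slightly to the +y side. I correct for that and descend.

```bash
python3 -m jog '-0.021 -0.028 0.05 0 -0.1;0 0 0 0 -0.1;0 0 0.08 0 -0.1;0 0 0.08 0 -0.1;0 0 0.028 0 -0.1;0 0 0 0 -0.1;0 0 0 0 -0.1' >/dev/null;  python3 go.py 499.5 -220.5 133.5 1.712; python3 -m jog '0 0 0 0 0.2;0 0 0 0 0.4;0 0 0 0 0.6;0 0 0 0 0.8;0 0 0 0 1;0 0 0 0 1;0 0 0 0 1' 70 >/dev/null; python3 go.py
```

```text
t 4.97 tcp [ 500.2 -221.2  133.8] yaw 1.7111 tilt z [-0.  0. -1.] gap mm 46.6 grip 0.0 F [-0.6 -0.2 -1. ] q [-0.42  0.36 -0.26  0.95 -0.   -0.56]
shift units [0.0029 0.0038 0.0015] turn units (tool z) -0.002
t 5.55 tcp [ 500.9 -221.4  134.4] yaw 1.7111 tilt z [ 0.002 -0.001 -1.   ] gap mm 26.2 grip 68.7 F [ 0.7 -0.3  3.9] q [-0.42  0.36 -0.26  0.95  0.   -0.56]
```

```bash
python3 -m jog '0 0 -0.04 0 1;0 0 -0.08 0 1;0 0 -0.1 0 1;0 0 -0.1 0 1;0 0 -0.1 0 1;0 0 0 0 1;0 0 0 0 1' >/dev/null; python3 go.py; python3 - <<'E'
from h import *
f=cam("top");g=cam("scene")
for n in("scene","top"):
    for k in("tag_hole","tag_grip"): print(n,k,[(np.round(r["uv"],1),round(r["conf"],2)) for r in optics.spot_point(k,n)[:3]])
b=cv2.resize(g["img"][120:220,180:300],None,fx=5,fy=5,interpolation=3)
cv2.imwrite("pics/a2.png",b)
s=status.read_state();R=np.array(s["tcp_rot"]);p=np.array(s["eef_pos"])
G=p-19*R[:,2];H=G-R[:,0]*78;print("pred grip",G,proj(g,G),"hole",H,proj(g,H),proj(f,H))
E
```

```text
t 6.13 tcp [ 500.6 -221.3  218.4] yaw 1.7112 tilt z [ 0.001 -0.001 -1.   ] gap mm 26.5 grip 68.8 F [-0.2  0.8 -2.2] q [-0.42  0.3  -0.11  1.15 -0.   -0.56]
scene tag_hole [(array([241.3, 175.8]), 0.78), (array([163.8, 191.9]), 0.78), (array([245.8, 193.6]), 0.77)]
scene tag_grip [(array([239.8, 305.9]), 0.97), (array([170. , 209.5]), 0.81), (array([219.8, 184.4]), 0.67)]
top tag_hole [(array([413.3, 290.8]), 0.69), (array([322.2, 210.9]), 0.64), (array([332.1, 137.7]), 0.6)]
top tag_grip [(array([307. , 154.1]), 0.73), (array([398.4, 267.4]), 0.68), (array([315. , 212.1]), 0.6)]
pred grip [ 499.44702678 -220.80340822  235.41508855] [[237.14032417 155.19997009]] hole [ 576.6801578  -209.89408327  235.24159024] [[239.97720022 178.24956358]] [[319.09590178 210.47356959]]
```

View pics/a2.png

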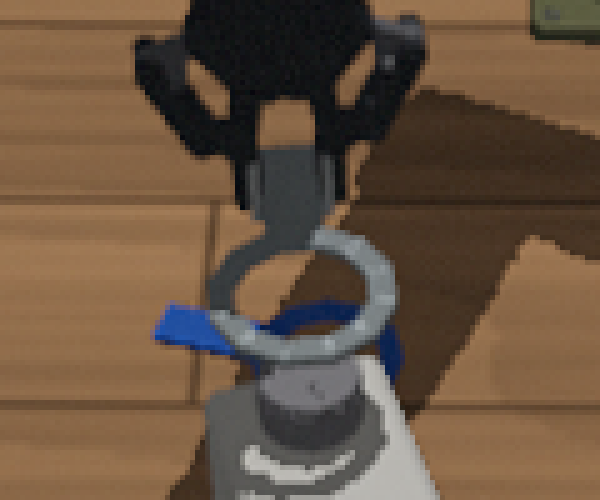

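The picture shows the grey ring raised level off the cap, centre at crop (305,290) = pixel (241,178), which is as predicted; the tab is well between the pads.

```bash
python3 -m jog '0 0.1 -0.02 0 1;0 0.16 -0.02 0 1;0 0.17 0 -0.02 1;0 0.17 0 -0.02 1;0 0.17 0 -0.02 1;0 0.17 0 0 1;0 0.17 0 0 1;0 0.17 0 0 1;0 0.17 0 0 1;0 0.1 0 0 1' >/dev/null; python3 -m jog '0 0 0 0 1;0 0 0 0 1' >/dev/null;python3 go.py 502.2 106.3 215 1.741
```

```text
t 7.43 tcp [450.4  85.6 225.2] yaw 1.7451 tilt z [-0.001 -0.001 -1.   ] gap mm 26.2 grip 68.9 F [-0.2 -0.7 -0.5] q [ 0.19  0.15 -0.3   1.12 -0.    0.01]
shift units [-0.2731  0.0572  0.0508] turn units (tool z) 0.008
```

```bash
python3 -m jog '-0.07 0.02 0 0 1;-0.1 0.037 0 0 1;-0.1 0 0 0 1;0 0 0 0 1;0 0 0 0 1;0 0 0 0 1' >/dev/null;python3 go.py 502.2 106.3 215 1.741;python3 - <<'E'
from h import *
f=cam("top");g=cam("scene")
s=status.read_state();R=np.array(s["tcp_rot"]);p=np.array(s["eef_pos"])
H=p-19*R[:,2]-R[:,0]*78;print("hole",H,proj(g,H),proj(f,H))
r=[626.3,127.6,155];t=[573.1,118.5,205];print("root,tip scene",proj(g,[r,t]),"top",proj(f,[r,t]))
a=cv2.resize(f["img"][170:240,120:220],None,fx=4,fy=4,interpolation=3);b=cv2.resize(g["img"][145:215,335:435],None,fx=4,fy=4,interpolation=3)
cv2.imwrite("pics/a3.png",np.hstack([a,b]))
E
```

```text
t 7.93 tcp [501.6 104.2 225.2] yaw 1.741 tilt z [-0.002 -0.001 -1.   ] gap mm 26.0 grip 68.9 F [ 0.  -0.7 -0.2] q [ 0.2   0.24 -0.18  1.15 -0.    0.03]
shift units [-0.0051  0.0101  0.0508] turn units (tool z) 0.0
hole [578.19304662 117.66622946 244.36785521] [[386.81527394 176.63267843]] [[161.22903025 213.28603437]]
root,tip scene [[387.80333889 219.40052984]
 [384.13435106 187.49936461]] top [[165.06615698 197.31435059]
 [164.64261667 218.03146794]]
```

View pics/a3.png

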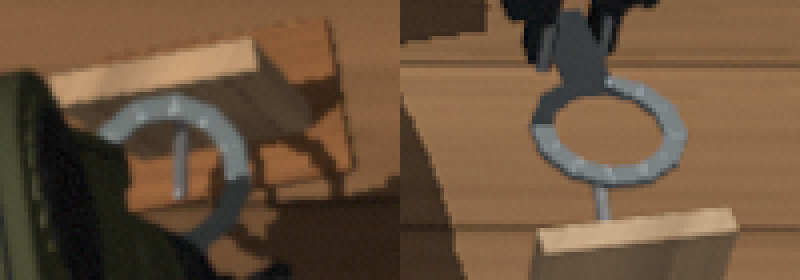

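The picture shows the ring above the peg: in the top view (left) the peg tip at crop (180,195) lies inside the hole; in the scene view the peg is behind the ring's near rim, laterally centred. Lowering.

```bash
python3 -m jog '-0.005 0.01 0.05 0 1;0 0 0.07 0 1;0 0 0.08 0 1;0 0 0.05 0 1;0 0 0 0 1;0 0 0 0 1' >/dev/null;python3 go.py 502.2 106.3 160 1.741; python3 -m jog '0 0 0.03 0 1;0 0 0.025 0 1;0 0 0 0 1;0 0 0 0 1' >/dev/null;python3 go.py 502.2 106.3 158 1.741
```

```text
t 8.53 tcp [502.  107.3 175.1] yaw 1.7425 tilt z [-0.002 -0.    -1.   ] gap mm 25.7 grip 68.9 F [ 0.1  0.4 -0.5] q [ 0.21  0.27 -0.27  1.03  0.    0.04]
shift units [-0.0004 -0.0052  0.0755] turn units (tool z) 0.003
t 8.87 tcp [502.8 107.5 164.7] yaw 1.7425 tilt z [-0. -0. -1.] gap mm 25.8 grip 68.9 F [ 0.1  0.8 -0.2] q [ 0.21  0.28 -0.29  1.   -0.    0.04]
shift units [ 0.0038 -0.0053  0.0333] turn units (tool z) 0.003
```

```bash
python3 -m jog '0 0 0.02 0 1;0 0 0 0 1;0 0 0 0 1' >/dev/null;python3 go.py; python3 - <<'E'
from h import *
f=cam("top");g=cam("scene")
a=cv2.resize(f["img"][170:240,120:220],None,fx=4,fy=4,interpolation=3);b=cv2.resize(g["img"][160:230,335:435],None,fx=4,fy=4,interpolation=3)
cv2.imwrite("pics/a4.png",np.hstack([a,b]))
E
```

```text
t 9.12 tcp [503.4 107.6 160.9] yaw 1.7426 tilt z [ 0.001  0.    -1.   ] gap mm 26.0 grip 69.0 F [ 0.5  0.1 -0.5] q [ 0.21  0.28 -0.3   0.99 -0.    0.04]
```

View pics/a4.png

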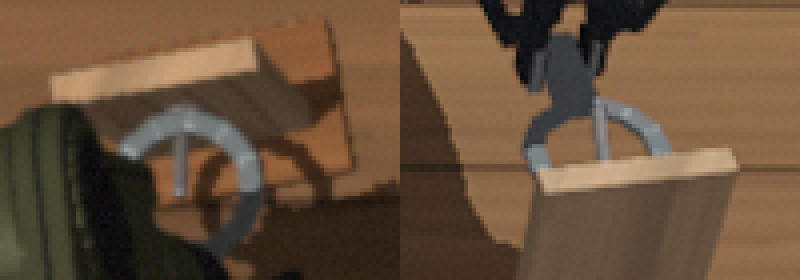

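The picture shows the peg standing up through the ring (top crop (182,165); scene crop (600,130)). Releasing.

```bash
python3 -m jog '0 0 0 0 -0.4;0 0 0 0 -0.6;0 0 0 0 -0.6;0 0 0 0 -0.6;0 0 0 0 -0.6;0 0 0 0 -0.6;0 0 0 0 -0.6;0 0 0 0 -0.6' >/dev/null;python3 go.py; python3 -m jog '0 0 -0.05 0 -0.6;0.05 0 -0.1 0 -0.6;0.05 0 -0.15 0 -0.6;0 0 -0.15 0 -0.6;0 0 0 0 -0.6;0 0 0 0 -0.6' >/dev/null;python3 go.py; python3 - <<'E'
from h import *
f=cam("top");g=cam("scene")
a=cv2.resize(f["img"][160:250,110:230],None,fx=3.3,fy=3.3,interpolation=3);b=cv2.resize(g["img"][170:290,330:450],None,fx=2.475,fy=2.475,interpolation=3)
a=a[:297];b=b[:297];cv2.imwrite("pics/a5.png",np.hstack([a,b]))
E
```

```text
t 9.88 tcp [502.8 107.5 160.7] yaw 1.7426 tilt z [-0. -0. -1.] gap mm 67.7 grip 0.0 F [-0.3  0.3  0.3] q [ 0.21  0.28 -0.3   0.99  0.    0.04]
t 10.38 tcp [484.7 104.4 253.4] yaw 1.7426 tilt z [ 0.005  0.001 -1.   ] gap mm 67.9 grip 0.0 F [-0.4  0.  -0.5] q [ 0.21  0.2  -0.16  1.2  -0.    0.04]
```

View pics/a5.png

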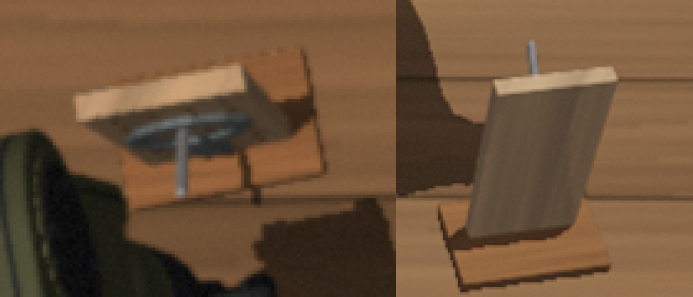

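The picture shows the tag hanging on the peg near its root, flat along the board (top crop (190,130)), peg tip free; the gripper is clear. Now the cap.

```bash
python3 -m jog '0 -0.1 0 0 -0.9;-0.02 -0.17 0 0 -0.9;-0.02 -0.17 0 0 -0.9;-0.02 -0.17 0 0 -0.9;-0.02 -0.17 0 0 -0.9;-0.02 -0.17 0 0 -0.9;-0.02 -0.17 0 0 -0.9;-0.02 -0.17 0 0 -0.9;-0.02 -0.17 0 0 -0.9;-0.02 -0.15 0 0 -0.9' >/dev/null; python3 -m jog '0 0 0 0 -0.9;0 0 0 0 -0.9;0 0 0 0 -0.9' >/dev/null; python3 go.py 577.4 -208 200 1.742; python3 - <<'E'
from fit import *
g=cam("scene");f=cam("top")
for n,F,c in(("scene",g,(242,197)),("top",f,(316,213))):
    for r in optics.trace("cap",n):
        b=r["bbox"]
        if np.hypot((b[0]+b[2])/2-c[0],(b[1]+b[3])/2-c[1])<20: print(n,r["conf"]);fit("cap",[(F,r["region"].astype(float))],CAP,[577.4,-208,0],free=(0,1));break
E
```

```text
t 11.57 tcp [ 572.7 -206.5  249.2] yaw 1.7422 tilt z [-0.003  0.002 -1.   ] gap mm 81.1 grip 0.0 F [-0.6  0.3  0.6] q [-0.35  0.4   0.12  1.29  0.   -0.52]
shift units [-0.0225 -0.012   0.246 ] turn units (tool z) 0.0
scene 0.64
cap [ 577.626 -207.033    0.   ] cost 0.169
```

```bash
python3 -m jog '-0.022 -0.01 0.05 0 -0.9;0 0 0.1 0 -0.9;0 0 0.07 0 -0.9;0 0 0 0 -0.9;0 0 0 0 -0.9;0 0 0 0 -0.9' >/dev/null; python3 go.py 577.4 -208 160 1.742
```

```text
t 12.27 tcp [ 578.7 -208.   207.2] yaw 1.7431 tilt z [ 0.001 -0.    -1.   ] gap mm 80.7 grip 0.0 F [ 0.1 -0.3 -0.2] q [-0.35  0.42  0.05  1.19  0.   -0.52]
shift units [0.0067 0.0013 0.2362] turn units (tool z) 0.002
```

```bash
python3 -m jog '0.005 0 0.06 0 -0.9;0 0 0.08 0 -0.9;0 0 0.06 0 -0.9;0 0 0.036 0 -0.9;0 0 0 0 -0.9;0 0 0 0 -0.9' >/dev/null; python3 go.py 577.4 -208 160 1.742;  python3 -m jog '0 0 0 0 -0.5;0 0 0 0 -0.3;0 0 0 0 -0.15;0 0 0 0 0;0 0 0 0 0.2;0 0 0 0 0.5' 30 >/dev/null; python3 go.py 577.4 -208 160 1.742
```

```text
t 12.77 tcp [ 577.7 -208.5  160.2] yaw 1.7427 tilt z [ 0.001 -0.    -1.   ] gap mm 80.4 grip 0.0 F [-1.2 -0.4  0.4] q [-0.35  0.45 -0.04  1.08  0.   -0.52]
shift units [0.001  0.0027 0.0008] turn units (tool z) 0.001
t 13.27 tcp [ 578.3 -209.7  160.9] yaw 1.742 tilt z [ 0.003 -0.003 -1.   ] gap mm 47.6 grip 30.4 F [-0.8 -4.3  5.5] q [-0.35  0.45 -0.04  1.08 -0.   -0.52]
shift units [0.0029 0.0091 0.0047] turn units (tool z) -0.0
```

```bash
python3 -m jog '0 -0.005 0 0 1;0 0 0 0 1;0 0 0 0 1' 80 >/dev/null; python3 go.py; python3 -m jog '0 0 0.015 0 1;0 0 0.015 0 1;0 0 0 0 1;0 0 0 0 1;0 0 0 0 1' >/dev/null; python3 go.py
```

```text
t 13.52 tcp [ 578.3 -209.8  160.9] yaw 1.7424 tilt z [ 0.002 -0.001 -1.   ] gap mm 46.3 grip 80.9 F [-1.6 -1.4  6.7] q [-0.35  0.45 -0.04  1.08  0.   -0.52]
t 13.93 tcp [ 578.4 -209.8  155.5] yaw 1.7424 tilt z [ 0.003 -0.001 -1.   ] gap mm 46.3 grip 81.2 F [-1.2 -1.4  9.9] q [-0.35  0.45 -0.05  1.07  0.   -0.52]
```

```bash
python3 -m jog '0 0 0.001 -0.1 1;0 0 0 -0.15 1;0 0 0 -0.15 1;0 0 0 -0.15 1;0 0 0 -0.15 1;0 0 0 -0.15 1;0 0 0 -0.15 1' >/dev/null; python3 go.py; python3 -c "
from plant import status;print(status.read_state()['wrist_torque'])"
```

```text
t 14.52 tcp [ 578.6 -210.1  155.5] yaw 2.2697 tilt z [ 0.004 -0.002 -1.   ] gap mm 46.3 grip 81.2 F [-0.9 -1.8  9. ] q [-0.35  0.45 -0.05  1.07 -0.   -1.05]
[-0.35586796  0.15906059 -0.01979796]
```

```bash
python3 -m jog '0 0 0 -0.15 1;0 0 0 -0.15 1;0 0 0 -0.15 1;0 0 0 -0.15 1;0 0 0 -0.15 1;0 0 0 -0.15 1;0 0 0 -0.1 1;0 0 0 0 1;0 0 0 0 1' >/dev/null; python3 go.py; python3 -c "
from plant import status;print(status.read_state()['wrist_torque'])"; python3 -m jog '0 0 -0.02 0 1;0 0 -0.03 0 1;0 0 0 0 1' >/dev/null; python3 go.py
```

```text
t 15.27 tcp [ 578.8 -210.3  155.6] yaw 2.7896 tilt z [ 0.004 -0.002 -1.   ] gap mm 46.1 grip 81.2 F [-1.7 -2.5  9.4] q [-0.35  0.45 -0.05  1.07 -0.   -1.57]
[-0.45642839  0.13078037  0.02445878]
t 15.52 tcp [ 578.8 -210.   165. ] yaw 2.7896 tilt z [ 0.003 -0.001 -1.   ] gap mm 46.0 grip 82.2 F [ 1.9 -3.   1.3] q [-0.35  0.44 -0.03  1.09  0.   -1.57]
```

```bash
python3 -m jog '0 0 -0.04 0 1;0 0 -0.06 0 1;0 0 -0.07 0 1;0 0 -0.07 0 1;0 0 -0.07 0 1;0 0 -0.05 0 1;0 0 -0.02 0 1;0 0 0 0 1;0 0 0 0 1;0 0 0 0 1' >/dev/null; python3 go.py 577.5 -208 241 2.79; python3 - <<'E'
from h import *
f=cam("top");g=cam("scene")
a=cv2.resize(f["img"][160:250,120:240],None,fx=3,fy=3,interpolation=3);b=cv2.resize(g["img"][140:230,180:300],None,fx=3.6,fy=3.6,interpolation=3)[:270]
cv2.imwrite("pics/a6.png",np.hstack([a,cv2.resize(g["img"][140:230,180:300],(360,270),interpolation=3)]))
E
```

```text
t 16.35 tcp [ 576.9 -209.1  238.1] yaw 2.7899 tilt z [-0.002  0.001 -1.   ] gap mm 46.3 grip 83.2 F [-0.1 -0.5 -0. ] q [-0.35  0.41  0.11  1.27  0.   -1.57]
shift units [-0.0061 -0.001  -0.0143] turn units (tool z) -0.0
```

View pics/a6.png

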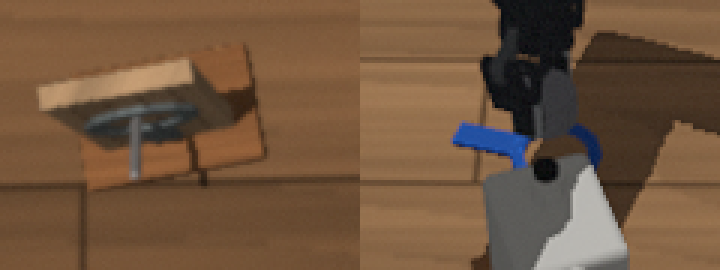

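The picture shows the tag still on the peg (left) and, on the right, the open neck at crop (545,168) with the grey cap in the fingers above it. I make a last small trim and hand in.

```bash
python3 -m jog '0 0 -0.012 0 1;0 0 0 0 1;0 0 0 0 1;0 0 0 0 1;0 0 0 0 1;0 0 0 0 1' >/dev/null; python3 go.py; python3 -c "
from plant import workorder;print(workorder.close_job())"
```

```text
t 16.95 tcp [ 577.5 -209.4  241.7] yaw 2.7897 tilt z [ 0.  0. -1.] gap mm 46.1 grip 83.2 F [-0.7  0.6 -0.1] q [-0.35  0.41  0.12  1.27  0.   -1.57]
the job is handed in; nothing more can be done
None
```

I handed the job in after about 17 s on the robot's clock: the tag hangs on the peg and is let go, and the twisted-off cap is held about 8 cm above its locked position, upright over the jug's neck; no verdict came back.

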